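# Peel the stuck perforated tray off the stack and present it

## Robot

A 7-joint arm with a two-finger parallel gripper is mounted at the origin on the work surface. World frame = base frame: x ahead of the robot, y to its left, z up, the work surface at z = 0. Lengths are in m, angles in rad, forces in N, time in s.
With the tool pointing down it reaches from about 0.35 to 0.9 m from the base axis. Payload 19.9 kg.
Tool frame: the origin (TCP) lies between the finger pads; the fingertips stand 19 mm ahead of it and the grasp point (between the pads) is the TCP; z points along the fingers, y is the direction in which the jaws open and shut (so a half turn about z gives the same grasp; the last joint's range is limited). The gripper opens to 94 mm and grips with 3 to 60 N. Pads are 16 mm wide; open, the fingers measure 119 mm over their backs; the gripper's body (75 mm by 177 mm) begins 78 mm behind the grasp point.
Start: joints at [1.169, 0.417, -0.01, 1.614, 0.005, 1.111, -0.053], TCP at [0.221, -0.585, 0.224] pointing down, gripper open.
Joint ranges: [-2.81, 2.81], [-0.39, 2.02], [-1.27, 1.25], [0.06, 2.57], [-1.19, 4.33], [0.19, 2], [-2.82, 2.82]. Speed limits (rad/s): [1.89, 1.89, 2.39, 2.39, 3.01, 3.01, 3.01].

## Interface

Orientations are given as a 3x3 rotation matrix whose columns are the frame's x, y, z axes.
In Python, from rig import robot gives the robot as it stands. Calls block until the motion is done:
- robot.move_ptp(position, orientation): joint-space move of the TCP to a pose.
- robot.move_linear(position, velocity=0.15, frame=None, threshold=None): straight line of the TCP; frame=None keeps the orientation; velocity is the mean speed in m/s. With threshold (N) it stops when the force on the tool has changed by that much, and returns True; else False.
- robot.goto_joints(angles): joint-space move.
- robot.gripper_to(opening): finger opening in m; the grip force is fixed at half the most; returns when the fingers have stopped.
- robot.pause(seconds).
- robot.ik(position, orientation): joint angles nearest the present ones, or None.
- robot.get_state(): the state.
- robot.grab_frame(name): name is "scene" or "top" or "wrist"; returns the picture (400x640x3 uint8, red, green, blue); there is no depth.
- robot.camera_info(name): a dict with "fx", "fy", "cx", "cy" (pixels), "rvec" (rotation vector, rad) and "tvec" (3), from world to camera coordinates, as OpenCV has them. Camera axes: x right, y down, z forward; pixel columns grow to the right and rows downward; lengths in m; the calibration is good to about 2 mm. A picture is of the moment at which its call begins: read the wrist's pose just before it. camera_info takes no time and is no camera call; for the wrist camera it gives the pose at the moment of the call.
A pose or a line that the arm cannot do raises robot.PlanningError and nothing moves.
- robot.sign_off(): hands the job in, once; it reports no verdict.
The state is a dict: "time": time; "qpos": joint angles; "joint_vel": joint speeds; "effort": joint torques, N m; "ee_pos": TCP position; "tool_rot": TCP orientation; "force": force on the tool from outside, world axes, zero at the start; "moment": the same for the moment, N m; "opening": finger opening in m.
Only numpy, scipy, OpenCV 4.12 (cv2) and the standard library are available. Lean on these libraries where they do the work, as an engineer would, in place of code of your own. Each camera call takes 0.05 s, during which the arm holds its last target. There are 200 camera calls.

## Task

The perforated tray on top of the nested pans is stuck there, gripped by the pans' sprung rubber nubs. Take it by the upright ear at its corner and peel it off: raise that corner first, while the opposite corner still sits in the pan below, and do not drag or lift the pans along. Then hold the tray out roughly level over the middle of the black rubber mat, about 10 cm above it, and finish while still holding it there; leave the flask, the dish and the pot of loops alone.

Things in the scene. Friction and masses are not known exactly. Their poses are not given: they have to be found in the camera images.
- tray_ear (a point): Centre of the upright ear, where to grip the top tray: a flat steel plate at the tray's (-x,-y) rim corner, 8 mm thick, 30 wide, rising 40 above the rim; this point is 26 above the rim, 87.5 above the bench at the start. Axes: the tray's (x long side, y short side, z up). The 8 mm thickness lies along (-0.788,-0.616,0) of them: one finger goes inside the rim, one outside.
- tray_mid (a point): Middle of the top tray, half-way up: perforated pressed steel, 156 x 124 mm over its flat rim, 38 high without the ear, about 120 g, flared walls, four small feet. Axes as for the ear, whose centre is at (-73.5,-57.5,+44.5) mm from here. It starts nested in the pans with about 4 mm of play between the walls, its feet on the upper pan's floor, 24 mm above the bench.
- tray_foot_ear (a point): Underside of the tray's foot nearest the ear, at (-44,-28,-19) mm from the tray's middle. The four feet stand at (+-44,+-28) mm. Turning the tray about the foot opposite the ear, by 0.1 to 0.15 rad, raises this corner 12 to 18 mm and frees the rim from the nubs one after another; a straight level pull takes the pans along.
- tray_foot_far (a point): Underside of the tray's foot diagonally opposite the ear, at (+44, +28, -19) mm from the tray's middle, tray axes.
- stack: The two plain pans under the tray, nested fast together as one loose piece, 600 g, 156 x 124 mm over the rims, 50 high. Four black rubber nubs (16 mm thick, on upright lugs to 74 mm high, at x +-35, y +-69 mm) overlap the tray rim by about 1 mm; each holds it with about 2 N and snaps aside once the rim there rises some 4 mm. Origin: centre of the underside; x long side, z up; tray feet 24 mm above.
- mat_mid (a point): Centre of the upper face of the black rubber mat, fixed flat to the bench, 200 x 160 x 4 mm; x along its 200 mm side.
- flask: Amber glass bottle with a cork-coloured cap, 60 mm diameter, 115 mm high, standing beyond the work. Origin: centre of its underside. Leave alone.
- dish: Closed round culture dish, pale clear lid with red contents, 92 mm diameter, 19 mm high. Origin: centre of its underside. Leave alone.
- loops: Small glass pot, 66 mm diameter, 55 mm high, with three inoculating loops standing in it to 140 mm. Origin: centre of its underside. Leave alone.
Things that resemble listed ones, but are neither listed nor needed, are in the scene too. Leave any red look-alike of the stack alone.

How it is judged:
On the way:
1. the foot at the ear is peeled up at least 8 mm while the opposite foot is still within 5 mm of its seat in the pan (z of tray_foot_ear in the frame of stack above 0.032 m and z of tray_foot_far in the frame of stack below 0.029 m and horizontal distance between tray_mid and stack below 0.02 m and contact force between the fingers and tray above 0.5 N), for 0.1 s.
At the end, for the whole second after the job is handed in: The tray is held still by the fingers and by nothing else, level within 0.3 rad, its middle within 60 mm (horizontally) of the mat's middle and 60 to 200 mm above the mat; the pans stand upright within 20 mm of where they were (horizontal distance between tray_mid and mat_mid below 0.06 m and z of tray_mid in the frame of mat_mid between 0.06 and 0.2 m and angle between tray_mid's own z axis and vertical below 0.3 rad and linear speed of tray below 0.03 m/s and angular speed of tray below 0.3 rad/s and contact force between the fingers and tray above 0.5 N and contact force between tray and flask below 0.05 N and contact force between tray and dish below 0.05 N and contact force between tray and loops below 0.05 N and contact force between tray and stack below 0.05 N and angle between stack's own z axis and vertical below 0.1 rad and distance of stack from where it was at the start of the episode below 0.02 m); the arm keeps its last pose, push and grip.
It fails at once if the pans are lifted or shifted by more than 20 mm (distance of stack from where it was at the start of the episode above 0.02 m).
It fails at once if the pans are tipped by more than 0.1 rad (angle between stack's own z axis and vertical above 0.1 rad).
It fails at once if the flask is shifted by more than 20 mm or tipped (distance of flask from where it was at the start of the episode above 0.02 m or angle between flask's own z axis and vertical above 0.3 rad).
It fails at once if the dish is shifted by more than 20 mm or tipped (distance of dish from where it was at the start of the episode above 0.02 m or angle between dish's own z axis and vertical above 0.3 rad).
It fails at once if the loops is shifted by more than 20 mm or tipped (distance of loops from where it was at the start of the episode above 0.02 m or angle between loops's own z axis and vertical above 0.3 rad).
It also fails if it takes over 45 s, if anything falls off the work surface, if the arm or the gripper's body presses on something with over 40 N, if the wrist force passes 120 N, or if a joint passes its speed limit or range.

## Working session

There is one attempt and no reset: what is moved stays moved. The work goes in short steps, each a Python script; the robot and the scene stay as the last script left them, time stands still between calls to the robot, and variables do not carry over. Pictures are saved under pics/ and viewed, about 8 in all and at most 12, crops included, and the job is handed in when it is done.

```bash
ls; mkdir -p pics; python3 - <<'E'
from rig import robot
import cv2
for n in("scene","top"):
    cv2.imwrite(f"pics/{n}0.png",robot.grab_frame(n)[:,:,::-1]); print(n,robot.camera_info(n))
s=robot.get_state(); print(s["time"],s["opening"],s["tool_rot"])
E
```

```text
pics
scene {'fx': 361.76572686971724, 'fy': 361.76572686971724, 'cx': 327.16312272230215, 'cy': 198.72033171195972, 'rvec': array([ 0.81381527,  2.70249916, -0.85974343]), 'tvec': array([ 0.46427422, -0.18172642,  0.95871386])}
top {'fx': 380.7871855832984, 'fy': 380.7871855832984, 'cx': 324.4992599129312, 'cy': 198.07892479287395, 'rvec': array([ 2.23305137, -1.95365704,  0.20935886]), 'tvec': array([-0.10156439,  0.52509869,  0.77868883])}
0.1 0.09372127001390379 [[ 9.35610731e-01  3.53033015e-01 -5.01093909e-04]
 [ 3.53033354e-01 -9.35610173e-01  1.02682714e-03]
 [-1.06324680e-04 -1.13761335e-03 -9.99999347e-01]]
```

View pics/top0.png

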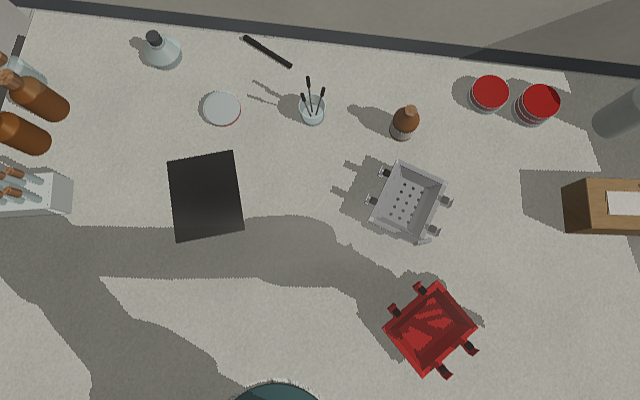

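View pics/scene0.png

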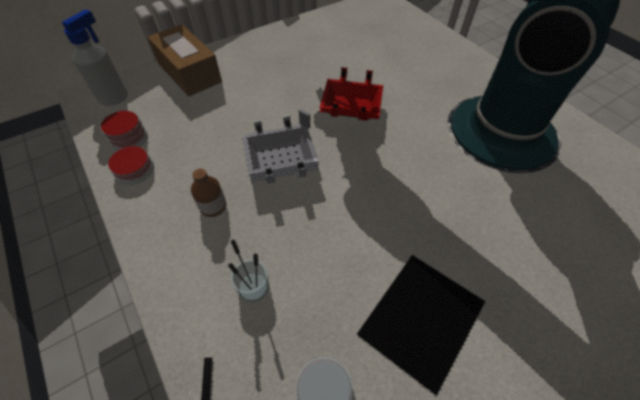

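The top view shows the grey tray at about (405,200), the mat at (205,196), the red look-alike at (430,330) and the flask at (405,123). In the scene view the ear is at about (305,120). I'll zoom in and project these.

```bash
cat > h.py <<'E'
import numpy as np, cv2
def ray(ci,px,z):
    R=cv2.Rodrigues(np.array(ci["rvec"]))[0]; t=np.array(ci["tvec"])
    K=np.array([[ci["fx"],0,ci["cx"]],[0,ci["fy"],ci["cy"]],[0,0,1]])
    c=-R.T@t; d=R.T@np.linalg.inv(K)@np.array([px[0],px[1],1.]); return c+d*(z-c[2])/d[2]
def proj(ci,p):
    K=np.array([[ci["fx"],0,ci["cx"]],[0,ci["fy"],ci["cy"]],[0,0,1]])
    return cv2.projectPoints(np.array(p,float).reshape(-1,3),np.array(ci["rvec"]),np.array(ci["tvec"]),K,None)[0].reshape(-1,2)
E
python3 - <<'E'
from h import *
from rig import robot
ci=robot.camera_info("top")
for n,p,z in(("mat",(205.5,196.5),.004),("tray",(405,200),.06),("red",(430,330),.06),("flask",(405,130),.05),("loops",(312,112),.03),("dish",(221,109),.019)): print(n,ray(ci,p,z).round(3))
im=cv2.imread("pics/top0.png"); a=cv2.resize(im[145:255,320:470],None,fx=5,fy=5,interpolation=cv2.INTER_CUBIC)
cv2.imwrite("pics/c1.png",a)
m=((im.max(2)<60)).astype(np.uint8)[140:250,150:260]
c=max(cv2.findContours(m,0,1)[0],key=cv2.contourArea); r=cv2.minAreaRect(c); b=cv2.boxPoints(r)+[150,140]
print([ray(ci,q,.004).round(3) for q in b], ray(ci,b.mean(0),.004))
E
```

```text
mat [0.512 0.248 0.004]
tray [ 0.552 -0.206  0.06 ]
red [ 0.29 -0.28  0.06]
flask [ 0.719 -0.193  0.05 ]
loops [0.745 0.028 0.03 ]
dish [0.729 0.249 0.019]
[array([0.586, 0.367, 0.004]), array([0.635, 0.208, 0.004]), array([0.443, 0.141, 0.004]), array([0.398, 0.294, 0.004])] [0.51332793 0.25189015 0.004     ]
```

View pics/c1.png

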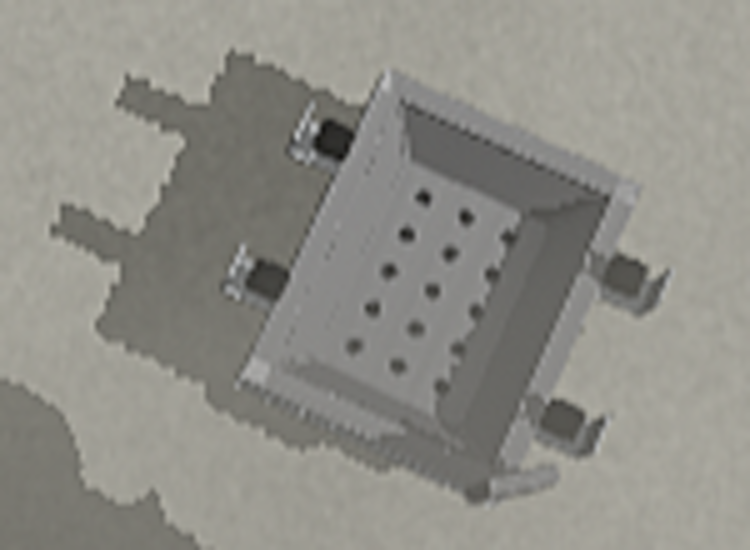

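Crop c1: the rim corners are at crop pixels (390,75), (635,190) and (245,378). The ear corner is at the bottom right, with the ear plate running from (480,490) to (555,470). The tray's +x axis points up-right in the image and +y points left.

```bash
python3 - <<'E'
from h import *
from rig import robot
ci=robot.camera_info("top"); f=lambda p,z: ray(ci,np.array(p)/5+[320,145],z)[:2]
A,B,D=[f(p,.0615) for p in((390,75),(635,190),(245,378))]
print(np.linalg.norm(A-D),np.linalg.norm(A-B))
x=(A-D)/np.linalg.norm(A-D); y=(A-B)/np.linalg.norm(A-B); print("yaw",np.degrees(np.arctan2(x[1],x[0])),np.degrees(np.arctan2(-y[0],y[1])))
mid=(B+D)/2; t=np.arctan2(x[1],x[0]); R=np.array([[np.cos(t),-np.sin(t)],[np.sin(t),np.cos(t)]])
ear=mid+R@[-.0735,-.0575]; n=R@[-.788,-.616]; w=R@[.616,-.788]
print("mid",mid,"ear",ear,"n",n, "w",w, f((480,490),.1015),f((555,470),.1015),"pred",ear-.015*w,ear+.015*w)
cs=robot.camera_info("scene"); print(proj(cs,[[*ear,.0875],[*(ear-.015*w),.1015],[*(ear+.015*w),.1015],[*A,.0615],[*B,.0615],[*D,.0615]]).round(1))
# feasibility
for s in(1,-1):
    Y=np.array([*(s*n),0]);Z=np.array([0,0,-1.]);X=np.cross(Y,Z)
    print(s,robot.ik([*ear,.14],np.c_[X,Y,Z]),robot.ik([*ear,.092],np.c_[X,Y,Z]))
E
```

```text
0.15276645727034083 0.118164654856485
yaw -18.835843478748796 -19.081947760918975
mid [ 0.54943306 -0.21321626] ear [ 0.46130485 -0.24390694] n [-0.94468104 -0.32859966] w [ 0.32859966 -0.94468104] [ 0.45654365 -0.22815956] [ 0.46865191 -0.25758753] pred [ 0.45637585 -0.22973672] [ 0.46623384 -0.25807716]
[[304.4 116.5]
 [309.3 114.5]
 [299.2 109.2]
 [249.1 172.8]
 [242.4 135.1]
 [317.7 159.8]]
1 [ 0.38005534  0.33730227  0.05650489  1.94980298 -0.02476851  0.85513781
 -2.35720638] [ 0.35689152  0.40995111  0.08528818  1.98182768 -0.04973548  0.75176054
 -2.33535372]
-1 [ 0.83127568  0.37681863 -0.48655066  1.93468634  0.22457886  0.88291038
  0.56488901] [ 0.81974489  0.45154223 -0.47857611  1.96615163  0.28685827  0.78980018
  0.51299285]
```

The top-view measurements agree with each other and with the ear seen in the scene view. I'll go above the ear, take one close look, and check that the later poses are feasible.

```bash
cat >> h.py <<'E'
ear=np.array([.4613,-.2439]); mid=np.array([.5494,-.2132]); n=np.array([-.9447,-.3286]); w=np.array([.3286,-.9447]); mat=np.array([.5133,.2519])
Y=np.array([*(-n),0]);Z=np.array([0,0,-1.]);R0=np.c_[np.cross(Y,Z),Y,Z]
E
python3 - <<'E'
from h import *
from rig import robot
print(robot.ik([*(mat+ear-mid),.2],R0), robot.ik([*ear,.22],R0))
robot.gripper_to(.07)
robot.move_ptp([*ear,.16],R0)
ci=robot.camera_info("wrist"); im=robot.grab_frame("wrist")[:,:,::-1].copy()
cv2.imwrite("pics/w1raw.png",im)
P=proj(ci,[[*(ear-.015*w),.1015],[*(ear+.015*w),.1015],[*ear,.0875]]); print(P)
for p in P: cv2.circle(im,tuple(int(v) for v in p),3,(0,0,255),1)
cv2.imwrite("pics/w1.png",im); s=robot.get_state(); print(s["time"],s["ee_pos"],s["opening"],s["force"])
E
```

```text
[ 0.41496505  0.38311793 -1.14520344  1.96533076  0.40375467  1.04836448
 -0.57653324] [ 0.8431517   0.27124006 -0.48804593  1.86057724  0.14578341  1.04479995
  0.63153009]
[[317.02076542 200.86147585]
 [317.07408746 236.19246782]
 [317.02278918 213.0360609 ]]
2.2833 [ 0.4609902  -0.24509917  0.16003268] 0.07007167202024323 [-0.11346261  0.43353492  0.48668409]
```

View pics/w1.png

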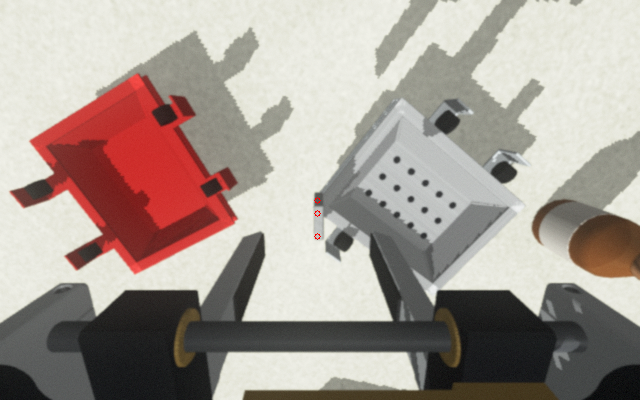

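The predicted ear points, at about (317,201) to (317,236), land on the plate. The jaws straddle it and clear the nub at (343,240). Next I'll grip.

```bash
python3 - <<'E'
from h import *
from rig import robot
print(robot.move_linear([*ear,.0875],.06,R0,threshold=8))
robot.gripper_to(0.0); s=robot.get_state(); print(s["time"],s["ee_pos"],s["opening"],s["force"],s["moment"])
E
```

```text
False
4.6167 [ 0.46130421 -0.2438589   0.08751973] 0.007664024773867998 [-0.36384739  0.44306993 -0.26006785] [ 0.053528   -0.13045542  0.1102926 ]
```

```bash
python3 - <<'E'
from h import *
from rig import robot
d=-n; a=np.array([-d[1],d[0],0]); a/=np.linalg.norm(a)
c,s_=.9464,-.3230; Rt=np.array([[c,-s_],[s_,c]]) # yaw -18.85deg
piv=np.array([*(mid+Rt@[.044,.028]),.043]); p0=np.array([*ear,.0875])
for th in np.arange(.03,.151,.03):
    Q=cv2.Rodrigues(a*th)[0]; p=piv+Q@(p0-piv)+[0,0,.001*th/.15]
    robot.move_linear(p,.02,Q@R0); s=robot.get_state()
    print(round(th,3),s["time"],s["ee_pos"].round(4),(p-s["ee_pos"]).round(4),round(s["opening"],4),s["force"].round(1),s["moment"].round(2))
robot.pause(.2)
ci=robot.camera_info("scene"); im=robot.grab_frame("scene")[:,:,::-1]
w_=robot.grab_frame("wrist")[:,:,::-1]
A=cv2.resize(im[80:200,220:340],(400,400),interpolation=cv2.INTER_CUBIC)
cv2.imwrite("pics/peel.png",np.hstack([A,cv2.resize(w_[60:340,240:560],(400,350))[:400] if 0 else cv2.resize(w_[60:320,260:520],(400,400))]))
E
```

```text
0.03 5.0 [ 0.4628 -0.2433  0.092 ] [-0.0002 -0.0001  0.    ] 0.0075 [ 1.5  1.1 -0.2] [ 0.17 -0.32  0.05]
0.06 5.3833 [ 0.4641 -0.243   0.0965] [-0.0001  0.0001  0.    ] 0.0077 [ 0.1 -0.4 -0.6] [-0.12 -0.21  0.04]
0.09 5.7667 [ 0.4656 -0.2425  0.1009] [0.0001 0.0001 0.0001] 0.0075 [-0.1 -1.3 -0.5] [-0.35 -0.1  -0.05]
0.12 6.15 [ 0.4674 -0.2418  0.1053] [-0.0001 -0.      0.0001] 0.0079 [-0.5 -0.6 -0.4] [-0.42 -0.13 -0.03]
0.15 6.5333 [ 0.4692 -0.2411  0.1096] [-0.0001 -0.0001  0.0001] 0.0078 [-0.9 -1.8 -1. ] [-0.41 -0.09 -0.  ]
```

View pics/peel.png

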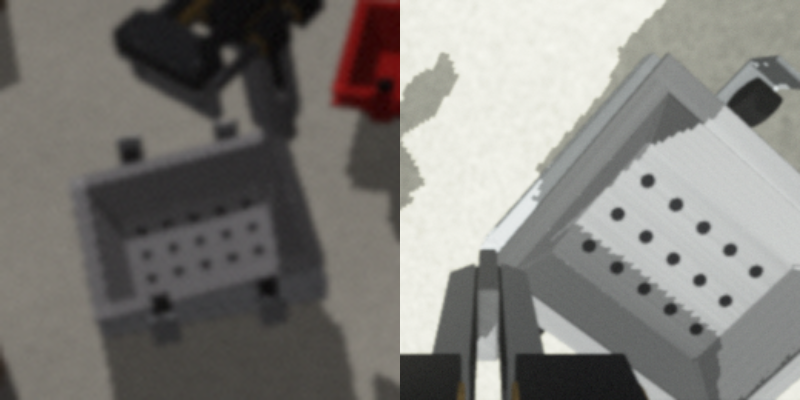

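The scene crop shows the ear-side rim raised off the pan. The wrist crop shows the ear in the jaws, with rim corner D at about wrist pixel (429,96). I'll check the tilt by projecting that corner for each case.

```bash
python3 - <<'E'
from h import *
from rig import robot
d=-n; a=np.array([-d[1],d[0],0]); a/=np.linalg.norm(a)
c,s_=.9464,-.3230; Rt=np.array([[c,-s_],[s_,c]])
piv=np.array([*(mid+Rt@[.044,.028]),.043])
loc=[[-.078,.062],[-.078,-.062],[.078,.062],[.078,-.062]]
P=np.array([[*(mid+Rt@l),.0615] for l in loc])
for th in(0,.075,.15):
    Q=cv2.Rodrigues(a*th)[0]; X=(Q@(P-piv).T).T+piv+[0,0,.001]
    print(th,"wrist",proj(robot.camera_info("wrist"),X).round(0).tolist(),"scene",proj(robot.camera_info("scene"),X).round(1).tolist())
im=robot.grab_frame("wrist")[:,:,::-1]; cv2.imwrite("pics/w2.png",im)
im=robot.grab_frame("top")[:,:,::-1]; cv2.imwrite("pics/t2.png",cv2.resize(im[145:255,320:470],None,fx=5,fy=5,interpolation=cv2.INTER_CUBIC))
E
```

```text
0 wrist [[424.0, 89.0], [307.0, 225.0], [599.0, 240.0], [458.0, 346.0]] scene [[318.8, 160.3], [306.2, 122.9], [248.6, 173.7], [241.3, 134.0]]
0.075 wrist [[428.0, 88.0], [306.0, 231.0], [597.0, 238.0], [461.0, 348.0]] scene [[318.4, 159.0], [305.6, 119.7], [248.4, 175.1], [240.7, 133.7]]
0.15 wrist [[434.0, 87.0], [307.0, 238.0], [595.0, 236.0], [464.0, 350.0]] scene [[317.8, 157.9], [304.7, 116.7], [248.4, 176.4], [240.1, 133.5]]
```

View pics/w2.png

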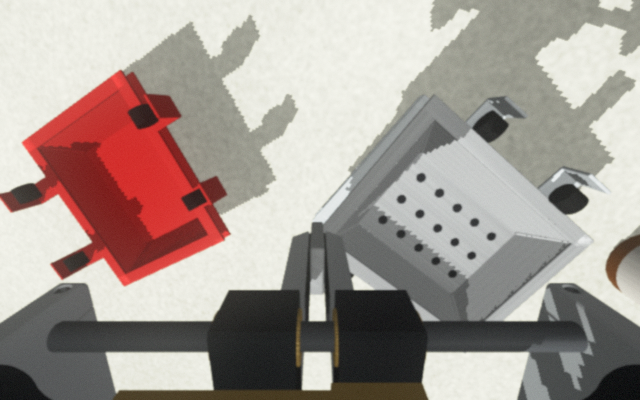

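Corner D is slightly lower than a rigid 0.15 rad tilt would put it, and there is about -0.4 N·m about x. So the ear corner is up, but the (-35,+69) nub probably still holds. Before lifting, I'll peel further about the tray's y axis to free it.

```bash
python3 - <<'E'
from h import *
from rig import robot
c,s_=.9464,-.3230; Rt=np.array([[c,-s_],[s_,c]])
piv=np.array([*(mid+Rt@[.044,.028]),.043]); a=np.array([*(Rt@[0,1]),0])
s=robot.get_state(); p0,R=s["ee_pos"],s["tool_rot"]
for th in np.arange(.02,.081,.02):
    Q=cv2.Rodrigues(a*th)[0]; p=piv+Q@(p0-piv)
    robot.move_linear(p,.02,Q@R); s=robot.get_state()
    print(round(th,3),s["time"],s["ee_pos"].round(4),round(s["opening"],4),s["force"].round(1),s["moment"].round(2))
im=robot.grab_frame("wrist")[:,:,::-1]; t=robot.grab_frame("top")[:,:,::-1]
cv2.imwrite("pics/p3.png",np.hstack([cv2.resize(im[60:320,260:520],(400,400)),cv2.resize(t[145:255,340:450],(400,400))]))
E
```

```text
0.02 7.2167 [ 0.4704 -0.2417  0.1118] 0.0079 [-1.6 -1.4 -0.4] [-0.32  0.16  0.05]
0.04 7.5 [ 0.4717 -0.2421  0.1139] 0.0079 [-1.9 -2.1 -0.1] [-0.37  0.27  0.04]
0.06 7.7833 [ 0.473  -0.2425  0.116 ] 0.0078 [-3.6 -0.4 -1.7] [-0.3  0.4 -0. ]
0.08 8.0667 [ 0.4745 -0.2431  0.1182] 0.0078 [-3.  -1.2  0.9] [-0.27  0.41  0.05]
```

View pics/p3.png

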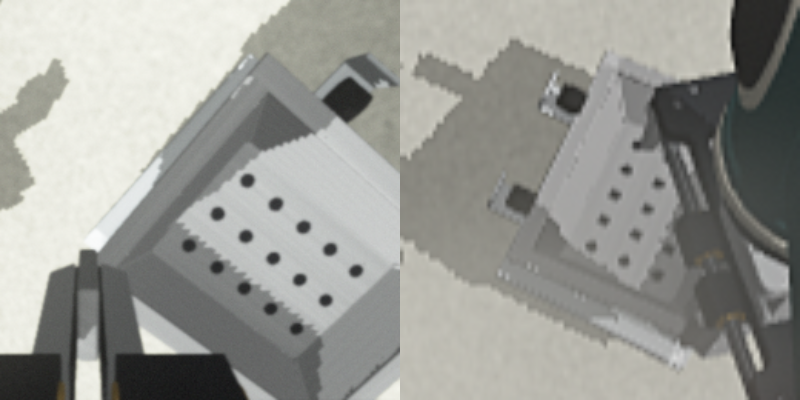

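In both views the rim now covers the (-35,+69) nub at (520,195), so it is above it. The pan's nubs are within about 3 mm of their original pixels. Only the far nub is left, so I'll lift slowly, backing off slightly toward the ear because the far wall is being pushed.

```bash
python3 - <<'E'
from h import *
from rig import robot
p=robot.get_state()["ee_pos"]+0
for i in range(9):
    p=p+np.array([0,0,.003]); 
    if i<2: p[:2]+=.0015*n
    robot.move_linear(p,.015); s=robot.get_state()
    print(s["time"],s["ee_pos"].round(4),round(s["opening"],4),s["force"].round(1),s["moment"].round(2))
im=robot.grab_frame("scene")[:,:,::-1]; t=robot.grab_frame("top")[:,:,::-1]
cv2.imwrite("pics/p4.png",np.hstack([cv2.resize(im[80:200,220:340],(400,400)),cv2.resize(t[145:255,340:450],(400,400))]))
E
```

```text
8.5333 [ 0.4731 -0.2436  0.1214] 0.0079 [-0.9 -1.1 -1.7] [-0.39 -0.01 -0.08]
8.9083 [ 0.4717 -0.2439  0.1244] 0.0077 [ 0.5 -0.6 -0.3] [-0.13 -0.28  0.01]
9.2583 [ 0.4717 -0.2439  0.1274] 0.008 [-0.1  0.7 -0.7] [-0.07 -0.26 -0.  ]
9.6083 [ 0.4717 -0.244   0.1304] 0.0081 [ 1.   0.  -1.8] [ 0.   -0.3   0.03]
9.9583 [ 0.4717 -0.244   0.1334] 0.008 [-0.1  0.2 -1.2] [ 0.01 -0.22 -0.01]
10.3083 [ 0.4717 -0.244   0.1364] 0.0079 [-0.1  0.1 -1.4] [-0.05 -0.27 -0.03]
10.6583 [ 0.4717 -0.244   0.1394] 0.0077 [-0.1  0.3 -1.6] [-0.06 -0.27 -0.04]
11.0083 [ 0.4717 -0.244   0.1424] 0.0076 [-0.1  0.1 -1.2] [-0.05 -0.28 -0.02]
11.3583 [ 0.4717 -0.244   0.1454] 0.0079 [ 1.3 -0.9 -1.2] [-0.05 -0.26 -0.  ]
```

View pics/p4.png

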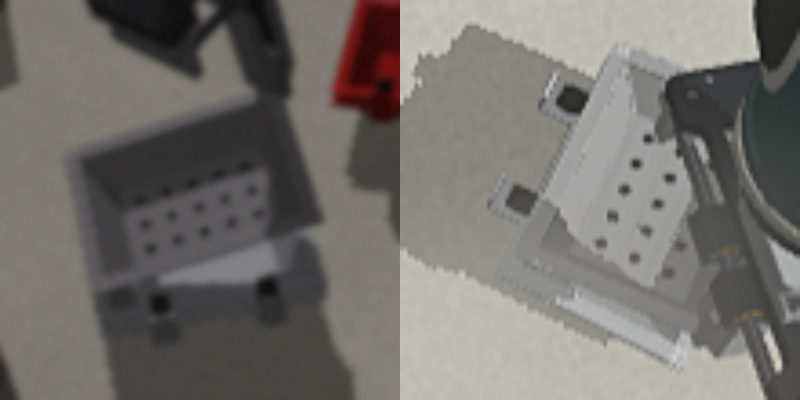

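The tray is off: the wrist carries only about 1.2 N, which is its weight. The pans stand with their nubs at the same pixels, (570,98) and (520,198). Next I'll raise it, level it, and swing to the mat.

```bash
python3 - <<'E'
from h import *
from rig import robot
p=robot.get_state()["ee_pos"]
robot.move_linear([p[0],p[1],.2],.08)
robot.move_linear([*ear,.24],.06,R0)
q=np.array(robot.get_state()["qpos"],float); q2=q.copy(); q2[0]+=.826
for k in(.5,1): robot.goto_joints(q+(q2-q)*k)
s=robot.get_state(); print(s["time"],s["ee_pos"],s["opening"],s["force"].round(1))
R=s["tool_rot"]; f=-R[:2,1]; print("Yaxis",R[:,1])   # jaw y = -n rotated
phi=np.arctan2(R[1,1],R[0,1])-np.arctan2(-n[1],-n[0]); C,S=np.cos(phi),np.sin(phi)
off=np.array([[C,-S],[S,C]])@(mid-ear)
robot.move_linear([*(mat-off),.155],.08); robot.pause(.5)
s=robot.get_state(); print(s["time"],s["ee_pos"],s["opening"],s["force"].round(1),s["moment"].round(2),phi)
ct=robot.camera_info("top"); t=robot.grab_frame("top")[:,:,::-1].copy(); sc=robot.grab_frame("scene")[:,:,::-1].copy()
cv2.imwrite("pics/fin.png",np.vstack([cv2.resize(t,(480,300)),cv2.resize(sc,(480,300))]))
cv2.imwrite("pics/finraw.png",t)
E
```

```text
14.8667 [ 0.13495016 -0.50399325  0.23974432] 0.007926037860766596 [ 0.9  0.5 -1.4]
Yaxis [ 8.83107810e-01 -4.69169922e-01 -4.25134175e-04]
26.2417 [0.43085603 0.29566044 0.15500512] 0.007903347987966705 [-0.3 -0.6 -1.4] [0.02 0.01 0.02] -0.823095689203603
```

View pics/fin.png

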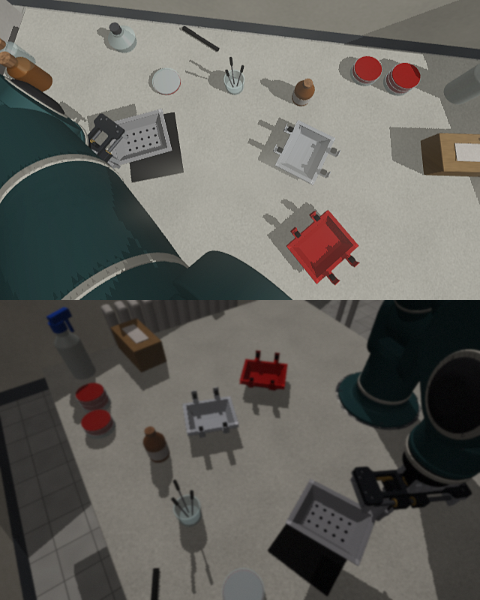

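The swing went the opposite way (this j1 runs clockwise), but it stayed high. The linear move then brought the tray over the mat, and both pictures show the pans, flask, loops and dish standing undisturbed. I'll check the tray's centre and tilt numerically.

```bash
python3 - <<'E'
from h import *
from rig import robot
im=cv2.imread("pics/finraw.png")
cv2.imwrite("pics/fc.png",cv2.resize(im[130:250,110:260],None,fx=5,fy=5,interpolation=cv2.INTER_CUBIC))
s=robot.get_state(); print(s["time"],s["opening"],s["tool_rot"].round(3).tolist())
E
```

```text
26.3417 0.007446027300359865 [[0.472, 0.882, -0.0], [0.882, -0.472, 0.001], [0.001, -0.001, -1.0]]
```

View pics/fc.png

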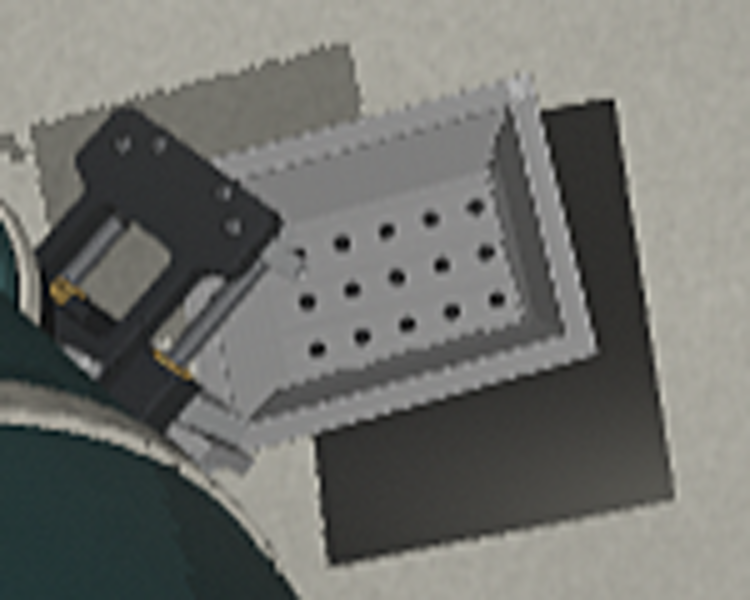

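```bash
python3 - <<'E'
from h import *
from rig import robot
ct=robot.camera_info("top"); f=lambda p,z: ray(ct,np.array(p)/5+[110,130],z)[:2]
h=f((397,277),.095); a,b=f((520,85),.129),f((597,350),.129)
print("holes mid",h,"off mat",h-mat,"short side",np.linalg.norm(a-b),"rim-edge mid to holes mid",np.linalg.norm((a+b)/2-h))
t=np.radians(-18.85)-.823; R=np.array([[np.cos(t),-np.sin(t)],[np.sin(t),np.cos(t)]])
P=[[*(mat+R@l),.129] for l in([.078,.062],[.078,-.062])]+[[*mat,.095]]
print("pred px",((proj(ct,P)-[110,130])*5).round(0).tolist())
E
```

```text
holes mid [0.51508174 0.25449151] off mat [0.00178174 0.00259151] short side 0.11838235576405334 rim-edge mid to holes mid 0.07809401489606334
pred px [[527.0, 71.0], [595.0, 352.0], [402.0, 282.0]]
```

The hole centre is within about 3 mm of the mat's centre. The rim corners are within about 3 px of a level tray's, so the tilt is small. Handing in.

```bash
python3 - <<'E'
from rig import robot
s=robot.get_state(); print(s["time"],s["opening"],s["force"].round(1)); robot.sign_off()
E
```

```text
26.3417 0.007446027300359865 [-0.3  0.1 -1.1]
the job is handed in; nothing more can be done
```

I peeled the tray off ear corner first and handed the job in at 26.3 s, with the arm still holding it over the mat. I gripped it by the ear and tilted the tool 0.15 rad about the far foot. I then tilted it a further 0.08 rad about the tray's short (y) axis to free a nub that was still holding. After that I lifted it slowly, levelled it and carried it to the mat.

**Last checks**
- **Position:** the tray's middle is about 3 mm from the mat's centre. By the arm's height it is about 105 mm above the mat.
- **Level:** the two far rim corners are within about 3 px of where a level tray would put them.
- **Grip:** the jaw opening is 7.4–7.9 mm on the 8 mm ear, and the wrist carries about 1.1–1.4 N, which is the tray's weight alone.
- **Pans:** their nubs were within about 3 mm of their original pixels after the peel.
- **Other objects:** the final pictures show the pans, flask, dish, pot of loops and red look-alike standing undisturbed.

**What disagreed or was not confirmed**
- **Peel:** at 0.15 rad the rim corner on the tray's (-x,+y) side was slightly lower than a rigid tilt predicts, which is why I added the second tilt. I didn't measure the heights of the two feet directly; the ear corner was visibly raised while the far corner stayed down.
- **Swing direction:** the carry first turned the wrong way, because I had joint 1's sign reversed. It was at height, nothing appeared to be touched, and the next straight move brought the tray to the mat.

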